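# Slacken a spoked wheel and drive out its seized hub bush

## Robot

A 6-joint arm with a two-finger parallel gripper is mounted at the origin on the work surface. World frame = base frame: x ahead of the robot, y to its left, z up, the work surface at z = 0. Lengths are in mm, angles in rad, forces in N, time in s.
With the tool pointing down it reaches from about 350 to 975 mm from the base axis. Payload 7.1 kg.
Tool frame: the origin (TCP) lies on the front face of the gripper's body, between the roots of the fingers; the fingertips stand 80 mm ahead of it and the grasp point (between the pads) lies 61 mm ahead of it; z points along the fingers, y is the line along which they close (so a half turn about z gives the same grasp; the last joint's range is limited). The gripper opens to 88 mm and grips with 3 to 60 N. Pads are 20 mm wide; open, the fingers measure 115 mm over their backs; the gripper's body (75 mm by 178 mm) begins 61 mm behind the grasp point.
Start: joints at [1.234, 0.423, 1.63, -0, 1.089, -0.019], TCP at [195.267, 593.697, 302.675] pointing down, gripper open.
Joint ranges: [-3, 3], [-0.9, 2.11], [0.09, 2.58], [-1.31, 4.45], [0.11, 2.69], [-2.54, 2.54]. Speed limits (rad/s): [2.39, 2.39, 3.01, 3.14, 3.14, 3.14].

## Interface

Orientations are given as a rotation vector (axis times angle).
In Python, from workcell import readout, vision, close_job gives the robot as it stands.
- The arm moves only by the tool servo_tool, never from a script. Its argument "plan" is a list that holds one entry, the list of rows, each a list of 7 numbers: the gripper command: -1 is fully open, 1 is shut, values between are in proportion, then the shift along the world's x, y, z in units of 40 mm (1.0 is 40 mm), then the turn, a rotation vector about the world's x, y, z in units of 5 degrees (1.0 is 5 degrees). A call has 1 to 5 rows; each row shifts and turns the commanded pose from where the row before left it; what a row does not reach is not made up. A row lasts 1/12 s, in which the tool goes at most 41.7 mm and 7.16 degrees, less where a joint would pass 70% of its speed; a pose out of reach is approached as far as the arm can. A call is refused whole if a number of a shift passes 1 or a number of a turn 1, either way. A call with a gripper value outside its range is refused whole. The fingers move at their own pace and stop on an object; the grip force is fixed at half the most. Time passes only in rows, so rows that do not move let the fingers close. It gives the time, the measured TCP pose, the force, the opening and the grip force at its end, in the units of the state.
- readout.get_obs(): the state, without advancing time (a new reading comes with each control period).
- vision.get_image(name): name is "side" or "top" or "wrist"; returns the picture (420x560x3 uint8, red, green, blue); there is no depth.
- vision.camera_params(name): a dict with "fx", "fy", "cx", "cy" (pixels), "rvec" (rotation vector, rad) and "tvec" (3), from world to camera coordinates, as OpenCV has them; the wrist camera has in their place "hand_eye" (4x4, takes a point from camera to tool coordinates, whose origin is the TCP and whose axes are the flange's). Camera axes: x right, y down, z forward; pixel columns grow to the right and rows downward; lengths in mm; the calibration is good to about 2 mm. A picture is of the moment at which its call begins: read the wrist's pose just before it. camera_params takes no time and is no camera call.
- close_job(): hands the job in; it is judged then, once.
The state is a dict: "t": time; "qpos": joint angles; "qvel": joint speeds; "joint_torque": joint torques, N m; "ee_pos": TCP position; "orientation": TCP orientation; "ft_force": force on the tool from outside, world axes, zero at the start; "moment": the same for the moment, N m; "width": finger opening in mm; "grasp_force": force on a finger pad.
Only numpy, scipy, OpenCV 4.12 (cv2) and the standard library are available. Lean on these libraries where they do the work, as an engineer would, in place of code of your own. Each camera call takes 0.05 s, during which the arm holds its last target. There are 200 camera calls.

## Task

The hub bush of the spoked wheel in the truing jig is seized: starting with the first spoke nipple clockwise from the valve stem and going on clockwise round the rim (seen from above), back the first three nipples off one after another, turning them counter-clockwise by one, two and one quarter turns; the fourth is slack already and must not be turned. Then take the headed drift from the rack, put it into the hub's access hole from above and push the bush right down out of the hub until it rests on the jig's base plate. Let go of the drift, leaving it standing in the hub, and leave everything else on the bench where it is.

Things in the scene. Friction and masses are not known exactly. Their poses are not given: they have to be found in the camera images.
- wheel: Bare spoked steel wheel clamped flat, axle upright, in a fixed grey jig; origin on the bench under its centre. Flat rim flange, radii 90 to 135 mm, top 90 mm above the bench; lip outside it, radius 141 mm, 8 mm higher. Angles from its x axis, counter-clockwise: socket 0, nipple 1 at 45, valve 90, nipple 4 at 135, nipple 3 at 225, gauge pillar 270, nipple 2 at 315 deg.
- hub_mouth (a point): Centre of the access hole at the top of the wheel's hub, 135 mm above the bench. Round hole 28 mm across, in an upright hub tube 64 mm across and 75 mm high; the bush lies 30 mm down in it. Low spokes run from the hub to the nipples at flange height, 45 mm below this point.
- valve_tip (a point): Top of the upright brass valve stem (11 mm thick, 40 mm high) on the rim flange. The first nipple met from it going clockwise seen from above is nipple 1, then 2, 3, 4 at 90 degree steps.
- pillar_top (a point): Top of the fixed upright gauge pillar (16 mm thick, 250 mm high above the bench) of the jig, 175 mm from the wheel's centre, outside the rim: an obstacle to go round.
- bush (a joint): How far (m) the seized brass bush (31 mm across, 35 mm long) has been driven down: 0 stuck in the hub, its top 30 mm below the hub's mouth; 0.048 clear below the hub and resting on the jig's base plate, its top then 78 mm below the mouth. It slides stiffly (about 9 N to move it, more when fast) and stays where it is left.
- drift_head (a point): Centre of the head of the drift, the loose steel tool to be used: a round head 34 mm across and 30 mm high on a straight shank 18 mm across and 105 mm long, 135 mm overall, about 0.3 kg. It stands upright, head up, in one of the two holes of the rack; this point is 120 mm above its tip.
- rack: Fixed dark wooden block, 150 mm (x) by 70 mm (y) by 60 mm high, origin under its centre; two holes 23 mm wide and 50 mm deep at x = -40 and +40 mm of its own frame. One holds the drift, the other a plain punch without a head. It stands at the left or right side of the bench, a fixed low tray on the other.
- punch: The plain round steel punch, 18 mm across and 125 mm long, without a head, upright in the rack's other hole; origin at its lower end. To be left alone.
- socket: Loose steel socket 24 mm across, 42 mm high, standing on the rim flange between nipples 1 and 2; origin under its centre. To be left alone.
- spray: Spray can 62 mm across, 170 mm high, beyond the wheel; origin under its centre. To be left alone.
- oil: Black oil bottle 72 mm across, 180 mm high, beyond the wheel; origin under its centre. To be left alone.
- hammer: Hammer 220 mm long lying on the bench at the far left. To be left alone.
- spanner: Spanner 180 mm long lying on the bench at the far right. To be left alone.
- mug: White mug 80 mm across, 90 mm high, at the near left. To be left alone.
- bearing: Bearing ring 80 mm across, 20 mm high, lying at the near right. To be left alone.
- wing1 (a point): Centre of the flat upright grip bar (wing) of spoke nipple 1: bar 56 mm long (this point's x axis), 12 mm thick (y), 30 mm high, on a boss 24 mm across; this point is 36 mm above the rim flange, 126 mm above the bench, 112 mm from the wheel's centre, on the nipple's upright axis. Its starting direction is random.
- nipple1 (a joint): Turn of nipple 1 (rad): 0 at the start, growing counter-clockwise seen from above (backing off); a quarter turn is 1.571. It turns stiffly (about 0.06 N m), has no detents and no stop near the wanted turns, and stays where it is left.
- wing2 (a point): Centre of the flat upright grip bar (wing) of spoke nipple 2: bar 56 mm long (this point's x axis), 12 mm thick (y), 30 mm high, on a boss 24 mm across; this point is 36 mm above the rim flange, 126 mm above the bench, 112 mm from the wheel's centre, on the nipple's upright axis. Its starting direction is random.
- nipple2 (a joint): Turn of nipple 2 (rad): 0 at the start, growing counter-clockwise seen from above (backing off); a quarter turn is 1.571. It turns stiffly (about 0.06 N m), has no detents and no stop near the wanted turns, and stays where it is left.
- wing3 (a point): Centre of the flat upright grip bar (wing) of spoke nipple 3: bar 56 mm long (this point's x axis), 12 mm thick (y), 30 mm high, on a boss 24 mm across; this point is 36 mm above the rim flange, 126 mm above the bench, 112 mm from the wheel's centre, on the nipple's upright axis. Its starting direction is random.
- nipple3 (a joint): Turn of nipple 3 (rad): 0 at the start, growing counter-clockwise seen from above (backing off); a quarter turn is 1.571. It turns stiffly (about 0.06 N m), has no detents and no stop near the wanted turns, and stays where it is left.
- wing4 (a point): Centre of the flat upright grip bar (wing) of spoke nipple 4: bar 56 mm long (this point's x axis), 12 mm thick (y), 30 mm high, on a boss 24 mm across; this point is 36 mm above the rim flange, 126 mm above the bench, 112 mm from the wheel's centre, on the nipple's upright axis. Its starting direction is random.
- nipple4 (a joint): Turn of nipple 4 (rad): 0 at the start, growing counter-clockwise seen from above (backing off); a quarter turn is 1.571. It turns stiffly (about 0.06 N m), has no detents and no stop near the wanted turns, and stays where it is left.
- drift: The drift as a whole; origin at the centre of its lower end, z along the shank up to the head.
There are look-alikes about, which are no part of the job. Leave any brown or purple look-alike of the drift alone.

How it is judged (in metres and radians):
On the way, in this order (a step that is already met when the one before it is completed fails the run):
1. nipple 1 is backed off by one quarter turn, any earlier ones are done, the others are not yet turned and the bush still in (value of joint nipple1 between 1.221 and 1.921 rad and value of joint nipple2 between -0.35 and 0.35 rad and value of joint nipple3 between -0.35 and 0.35 rad and value of joint nipple4 between -0.35 and 0.35 rad and value of joint bush below 0.012 m), for 0.2 s.
2. nipple 2 is backed off by two quarter turns (half a turn), any earlier ones are done, the others are not yet turned and the bush still in (value of joint nipple1 between 1.221 and 1.921 rad and value of joint nipple2 between 2.792 and 3.492 rad and value of joint nipple3 between -0.35 and 0.35 rad and value of joint nipple4 between -0.35 and 0.35 rad and value of joint bush below 0.012 m), for 0.2 s.
3. nipple 3 is backed off by one quarter turn, any earlier ones are done, the others are not yet turned and the bush still in (value of joint nipple1 between 1.221 and 1.921 rad and value of joint nipple2 between 2.792 and 3.492 rad and value of joint nipple3 between 1.221 and 1.921 rad and value of joint nipple4 between -0.35 and 0.35 rad and value of joint bush below 0.012 m), for 0.2 s.
4. the bush is driven down out of the hub by the drift (value of joint nipple1 between 1.221 and 1.921 rad and value of joint nipple2 between 2.792 and 3.492 rad and value of joint nipple3 between 1.221 and 1.921 rad and value of joint nipple4 between -0.35 and 0.35 rad and value of joint bush above 0.043 m and horizontal distance between drift and hub_mouth below 0.014 m and z of drift in the frame of hub_mouth below -0.065 m), for 0.2 s.
At the end, for the whole second after the job is handed in: Nipples 1 to 4 stand 1, 2, 1 and 0 quarter turns counter-clockwise of their starts (within 20 degrees); the bush is at least 43 mm down; the released drift rests in the hub, tip within 14 mm of its axis and 65 mm or more below its mouth, leaning under 17 degrees; bystanders in place (all of step 4 and angle between drift's own z axis and vertical below 0.3 rad and linear speed of drift below 0.03 m/s and contact force between the fingers and drift below 0.1 N); the robot touches nothing.
It fails at once if a bystander (punch, socket, spray can, oil bottle, hammer, spanner, mug or bearing ring) is moved more than 25 mm (distance of any of punch, socket, spray, oil, hammer, spanner, mug, bearing from where it was at the start of the episode above 0.025 m).
It also fails if it takes over 72 s, if anything falls off the work surface, if the arm or the gripper's body presses on something with over 40 N, if the wrist force passes 120 N, or if a joint passes its speed limit or range.

## Working session

There is one attempt and no reset: what is moved stays moved. The work goes in short steps, Python scripts to look and compute and a tool call to move; the robot and the scene stay as the last step left them, time stands still between calls to the robot, and variables do not carry over. Pictures are saved under pics/ and viewed, at most 10 in all, crops included, and the job is handed in when it is done.

Besides the shell and the picture viewer there is one more tool, called after "Emit:" as name(argument=value, ...) on one line, values as JSON. servo_tool: Moves the arm, as the interface text tells. Its arguments: {"type":"object","properties":{"plan":{"type":"array"}},"required":["plan"]}

```bash
mkdir -p pics; cat > h.py <<'E'
import numpy as np,cv2
from workcell import readout,vision
def cam(n):
    p=vision.camera_params(n);K=np.array([[p['fx'],0,p['cx']],[0,p['fy'],p['cy']],[0,0,1.]])
    if 'rvec' in p:
        R=cv2.Rodrigues(np.array(p['rvec'],float))[0];t=np.array(p['tvec'],float).ravel()
    else:
        o=readout.get_obs();T=np.eye(4);T[:3,:3]=cv2.Rodrigues(np.array(o['orientation'],float))[0];T[:3,3]=o['ee_pos']
        M=np.linalg.inv(T@np.array(p['hand_eye']));R,t=M[:3,:3],M[:3,3]
    return K,R,t
def onplane(c,uv,z):
    K,R,t=c;d=R.T@np.linalg.inv(K)@np.array([uv[0],uv[1],1.]);o=-R.T@t
    return o+d*(z-o[2])/d[2]
def proj(c,P):
    K,R,t=c;q=K@(R@np.array(P,float)+t);return q[:2]/q[2]
def snap(n,f):
    c=cam(n);im=vision.get_image(n)[:,:,::-1].copy();cv2.imwrite(f'pics/{f}.png',im);return c,im
E
python3 - <<'E'
from h import *
for n in('top','side'):
    c,im=snap(n,n+'0');print(n,-c[1].T@c[2],c[0][0,0],[onplane(c,p,0)[:2].round() for p in((0,0),(559,0),(0,419),(559,419))])
a=cv2.imread('pics/top0.png');cv2.imwrite('pics/top0b.png',cv2.resize(a,(800,600)))
o=readout.get_obs();print(o['t'],o['orientation'],o['width'])
E
```

```text
top [ 439.42413843    9.47209295 1350.45548637] 484.6154088751048 [array([1124.,  830.]), array([1168., -788.]), array([-46., 747.]), array([ -12., -762.])]
side [  37.65500193 -673.99380527  818.79186588] 438.9915661443578 [array([ 454., 3126.]), array([3533.,  758.]), array([-148.,  -56.]), array([ 675., -680.])]
0.1 [-4.97100692e-01 -3.10179056e+00  2.19963204e-03] 88.04055896179634
```

View pics/top0b.png

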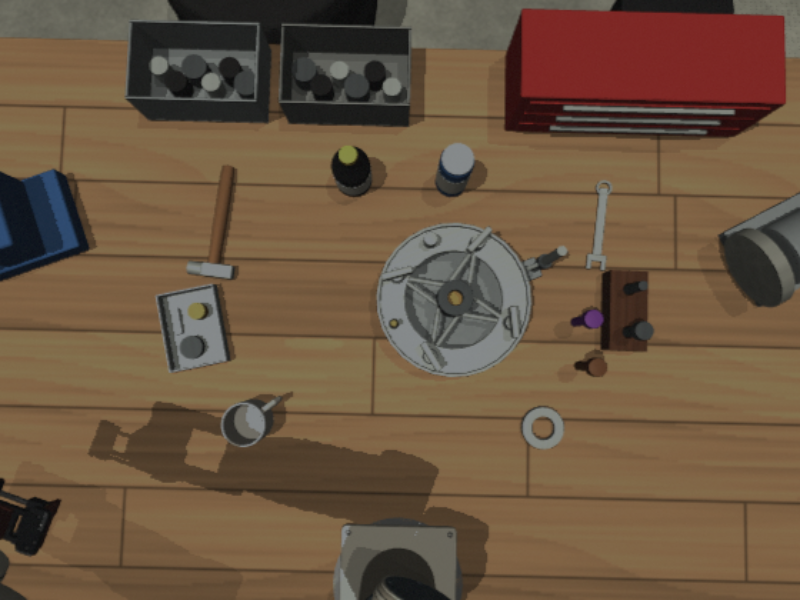

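View pics/side0.png

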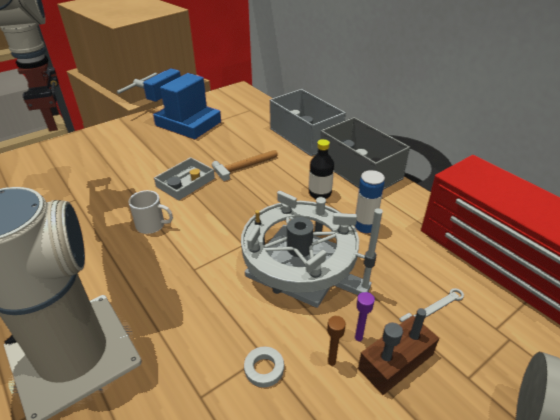

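The top view (800x600 scale) shows the hub at (456,297), the valve at (394,323), the pillar top at (562,252) and the socket at (431,240). Clockwise from the valve, wing 1 is at (397,274), wing 2 at (480,240), wing 3 at (515,320) and wing 4 at (432,356).

Candidates for the drift are the grey headed tool in the rack (642,330), the purple one (592,318), the brown one (596,366) and the headless punch (638,286). The grey headed one in the rack fits the description, and an enlarged crop should confirm it.

```bash
python3 - <<'E'
from h import *
im=cv2.imread('pics/top0.png')
a=cv2.resize(im[150:270,260:380],None,fx=5,fy=5,interpolation=cv2.INTER_CUBIC)
b=cv2.resize(im[180:270,400:460],None,fx=3.3,fy=3.3,interpolation=cv2.INTER_CUBIC)
o=np.zeros((600,800,3),np.uint8);o[:,:600]=a;o[:b.shape[0],600:600+b.shape[1]]=b
o=cv2.convertScaleAbs(o,alpha=1.5)
cv2.imwrite('pics/crop1.png',o)
E
```

```text
(no output)
```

View pics/crop1.png

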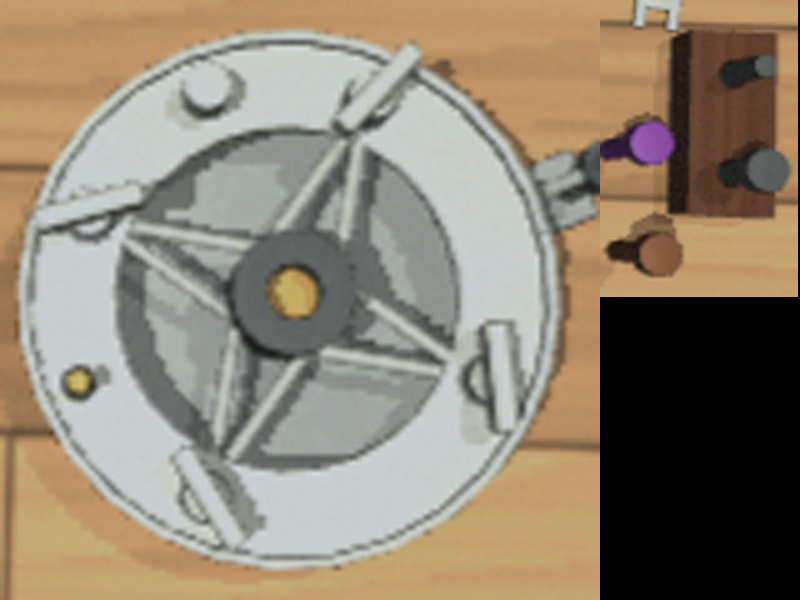

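```bash
cat > m.py <<'E'
from h import *
c=cam('top')
f=lambda x,y,z:onplane(c,((x+.5)/5-.5+260,(y+.5)/5-.5+150),z)[:2]
hub=f(294,292,135);print('hub',hub)
# rim circle
for e in [(20,296),(563,300),(290,32),(290,567)]: print('lip r',np.hypot(*(f(*e,98)-hub)))
v=f(78,382,130)-hub;print('valve',np.hypot(*v),np.degrees(np.arctan2(v[1],v[0])))
p=onplane(c,(562*.7,252*.7),250)[:2]-hub;print('pillar',hub+p,np.hypot(*p),np.degrees(np.arctan2(p[1],p[0])))
for i,(a,b) in enumerate([((37,222),(140,193)),((346,124),(412,52)),((496,322),(506,430)),((183,456),(240,542))]):
    A,B=f(*a,141),f(*b,141);m=(A+B)/2;r=m-hub;d=B-A
    print('wing',i+1,m.round(1),'L',np.hypot(*d).round(1),'r',np.hypot(*r).round(1),'ang',np.degrees(np.arctan2(r[1],r[0])).round(1),'dir',np.degrees(np.arctan2(d[1],d[0])).round(1)%180)
g=lambda x,y,z:onplane(c,((x-600+.5)/3.3-.5+400,(y+.5)/3.3-.5+180),z)[:2]
print('drift',g(768,170,145),'punch',g(766,66,135),'rack c',[g(x,y,60) for x,y in((690,32),(776,34),(690,214),(776,217))])
print('purple',g(652,143,145),'brown',g(660,254,145),'socket',f(210,88,132))
E
python3 m.py
```

```text
hub [534.10625268 -88.97408347]
lip r 138.99385132312975
lip r 142.63892010542705
lip r 139.22146396608656
lip r 138.90011538526065
valve 117.67869250750259 113.95551677132808
pillar [ 602.08248372 -250.24839086] 175.01477139806886 -67.14484525598355
wing 1 [573.6  15.4] L 53.7 r 111.6 ang 69.3 dir 107.3
wing 2 [ 637.9 -129.5] L 49.8 r 111.4 ang -21.3 dir 138.9
wing 3 [ 494.2 -192.7] L 54.1 r 111.1 ang -111.0 dir 6.0
wing 4 [429.4 -49.3] L 51.1 r 111.9 ang 159.3 dir 34.900000000000006
drift [ 483.74568907 -418.24226639] punch [ 563.54588618 -420.55749191] rack c [array([ 597.42065891, -385.31556421]), array([ 597.55189539, -455.3314124 ]), array([ 449.88833747, -385.3458294 ]), array([ 449.19042722, -454.71380493])]
purple [ 501.94373461 -330.60067242] brown [ 418.69573422 -336.79231145] socket [637.15960036 -44.64182675]
```

The wheel geometry agrees with the given sizes: wings at r = 111 to 112, about 90° apart, pillar at 175.0, lip at about 140. The crop also confirms the drift: at (768,170) the grey tool in the rack has a wide head, the punch at (766,66) has none, and the purple and brown ones stand outside the rack. Moving to wing 1.

Emit:
servo_tool(plan=[[[-1,0.557,-0.852,0,0,0,-0.641],[-1,0.557,-0.852,0,0,0,-0.641],[-1,0.557,-0.852,0,0,0,-0.641],[-1,0.557,-0.852,0,0,0,-0.641],[-1,0.557,-0.852,0,0,0,-0.641]]])

```text
t: 0.52
ee_pos: [307.0, 421.5, 302.4]
orientation: [-0.928, -3.001, 0.001]
ft_force: [0.5, 1.4, -0.6]
width: 87.6
grasp_force: 0.0
```

Emit:
servo_tool(plan=[[[-1,0.557,-0.852,0,0,0,-0.641],[-1,0.557,-0.852,0,0,0,-0.641],[-1,0.557,-0.852,0,0,0,-0.641],[-1,0.557,-0.852,0,0,0,-0.641],[-1,0.557,-0.852,0,0,0,-0.641]]])

```text
t: 0.93
ee_pos: [418.6, 251.0, 302.6]
orientation: [-1.338, -2.842, 0.0]
ft_force: [1.0, -0.1, 0.8]
width: 87.8
grasp_force: 0.0
```

Emit:
servo_tool(plan=[[[-1,0.557,-0.852,0,0,0,-0.641],[-1,0.557,-0.852,0,0,0,-0.641],[-1,0.557,-0.852,0,0,0,-0.641],[-1,0.557,-0.852,0,0,0,-0.641],[-1,0.557,-0.852,0,0,0,-0.641]]])

```text
t: 1.35
ee_pos: [530.0, 80.5, 302.5]
orientation: [-1.721, -2.628, 0.0]
ft_force: [1.1, 0.9, -0.5]
width: 87.6
grasp_force: 0.0
```

Emit:
servo_tool(plan=[[[-1,0.557,-0.852,0,0,0,-0.641],[-1,0.557,-0.852,0,0,0,-0.641],[-1,0,0,0,0,0,0],[-1,0,0,0,0,0,0]]])

```text
t: 1.68
ee_pos: [574.6, 12.4, 302.1]
orientation: [-1.866, -2.527, 0.001]
ft_force: [0.1, 1.6, -0.2]
width: 87.4
grasp_force: 0.0
```

```bash
python3 - <<'E'
from h import *
c,im=snap('wrist','w1')
for P in [(573.6,15.6,141),(533.5,-89,135),(573.6-8.3,15.6+26.7,141),(573.6+8.3,15.6-26.7,141)]: print(P,proj(c,P).round(1))
E
```

```text
(573.6, 15.6, 141) [279.4 214.1]
(533.5, -89, 135) [198.9 309.7]
(565.3000000000001, 42.3, 141) [279.3 178.1]
(581.9, -11.1, 141) [279.5 247.8]
```

View pics/w1.png

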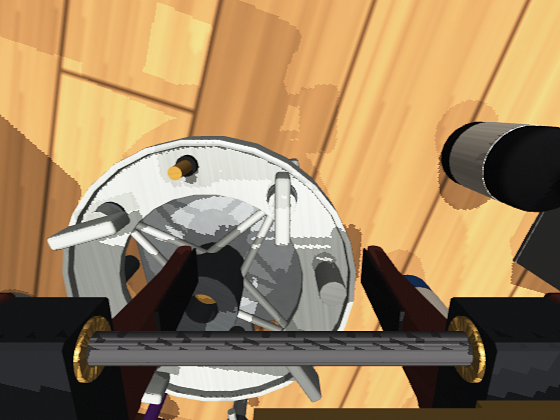

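The wrist view shows wing 1 at (282,209), against a predicted (279,214), so within 3 mm. Descending and gripping.

Emit:
servo_tool(plan=[[[-1,-0.01,0.08,-0.75,0,0,0],[-1,0,0,-0.75,0,0,0],[-1,0,0,-0.75,0,0,0],[-1,0,0,-0.6,0,0,0],[-1,0,0,0,0,0,0]]])

```text
t: 2.15
ee_pos: [570.0, 19.0, 184.3]
orientation: [-1.855, -2.527, 0.008]
ft_force: [-0.4, 1.0, 0.2]
width: 88.2
grasp_force: 0.0
```

Emit:
servo_tool(plan=[[[1,0,0,0,0,0,0],[1,0,0,0,0,0,0],[1,0,0,0,0,0,0],[1,0,0,0,0,0,0],[1,0,0,0,0,0,0]]])

```text
t: 2.57
ee_pos: [574.2, 17.7, 190.1]
orientation: [1.861, 2.529, 0.002]
ft_force: [-0.4, -0.1, 0.1]
width: 57.9
grasp_force: 0.0
```

Emit:
servo_tool(plan=[[[1,0,0,0,0,0,0],[1,0,0,0,0,0,0],[1,0,0,0,0,0,0],[1,0,0,0,0,0,0],[1,0,0,0,0,0,0]]])

```text
t: 2.98
ee_pos: [574.3, 17.6, 188.8]
orientation: [1.861, 2.529, 0.002]
ft_force: [11.2, 5.2, -6.2]
width: 24.5
grasp_force: 5.8
```

Emit:
servo_tool(plan=[[[1,0,-0.03,0,0,0,0],[1,0,0,0,0,0,0],[1,0,0,0,0,0,0],[1,0,0,0,0,0,0],[1,0,0,0,0,0,0]]])

```text
t: 3.4
ee_pos: [574.9, 17.6, 188.8]
orientation: [1.862, 2.529, 0.005]
ft_force: [5.5, 7.6, -3.6]
width: 22.4
grasp_force: 30.0
```

```bash
python3 - <<'E'
from h import *
c,im=snap('wrist','w2')
a=cv2.convertScaleAbs(cv2.resize(im[60:360,140:420],None,fx=2,fy=2),alpha=1.3);cv2.imwrite('pics/w2c.png',a)
E
```

```text
(no output)
```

View pics/w2c.png

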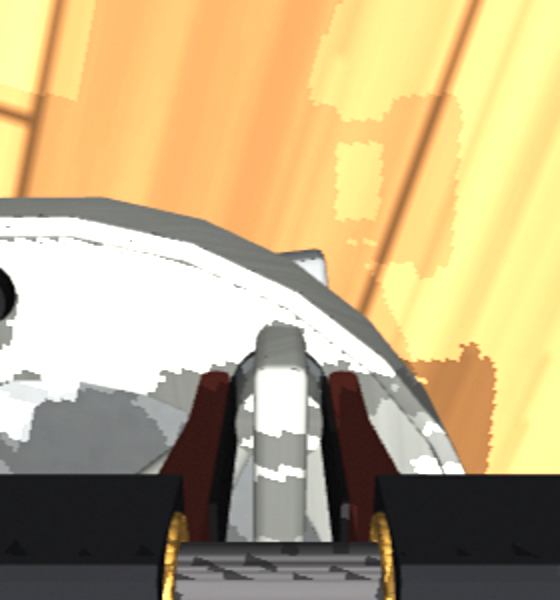

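The crop shows the bar aligned between the fingers at (280,440) but the tips clamping the boss (24 mm), so I'll open a little, rise 9 mm and close on the bar.

Emit:
servo_tool(plan=[[[0.1,0,0,0,0,0,0],[0.1,0,0,0,0,0,0],[0.1,0,0,0.22,0,0,0],[1,0,0,0,0,0,0],[1,0,0,0,0,0,0]]])

```text
t: 3.87
ee_pos: [573.9, 16.2, 198.2]
orientation: [1.862, 2.529, 0.001]
ft_force: [0.2, 0.1, -0.6]
width: 29.4
grasp_force: 0.0
```

Emit:
servo_tool(plan=[[[1,0,0,0,0,0,0],[1,0,0,0,0,0,0],[1,0,0,0,0,0,0],[1,0,0,0,0,0,0],[1,0,0,0,0,0,0]]])

```text
t: 4.28
ee_pos: [575.2, 16.7, 197.6]
orientation: [1.861, 2.528, 0.005]
ft_force: [6.3, 3.3, -4.3]
width: 12.2
grasp_force: 30.0
```

Width is 12.2, so the bar is gripped. Turning +90° (18 rows).

Emit:
servo_tool(plan=[[[1,0,0,0,0,0,1],[1,0,0,0,0,0,1],[1,0,0,0,0,0,1],[1,0,0,0,0,0,1],[1,0,0,0,0,0,1]]])

```text
t: 4.7
ee_pos: [574.9, 16.6, 197.6]
orientation: [1.263, 2.874, 0.002]
ft_force: [4.7, 0.6, -2.7]
width: 11.9
grasp_force: 30.0
```

Emit:
servo_tool(plan=[[[1,0,0,0,0,0,1],[1,0,0,0,0,0,1],[1,0,0,0,0,0,1],[1,0,0,0,0,0,1],[1,0,0,0,0,0,1]]])

```text
t: 5.12
ee_pos: [574.7, 16.3, 197.6]
orientation: [0.611, 3.079, 0.001]
ft_force: [4.4, -0.3, -2.0]
width: 11.8
grasp_force: 30.0
```

Emit:
servo_tool(plan=[[[1,0,0,0,0,0,1],[1,0,0,0,0,0,1],[1,0,0,0,0,0,1],[1,0,0,0,0,0,1],[1,0,0,0,0,0,1]]])

```text
t: 5.53
ee_pos: [574.6, 15.9, 197.7]
orientation: [-0.07, 3.138, -0.001]
ft_force: [4.3, -2.4, -1.3]
width: 11.8
grasp_force: 30.0
```

Emit:
servo_tool(plan=[[[1,0,0,0,0,0,1],[1,0,0,0,0,0,1],[1,0,0,0,0,0,1],[1,0,0,0,0,0,0],[1,0,0,0,0,0,0]]])

```text
t: 5.95
ee_pos: [574.7, 15.7, 197.6]
orientation: [-0.473, 3.103, -0.002]
ft_force: [3.4, -3.7, -1.9]
width: 11.7
grasp_force: 30.0
```

Emit:
servo_tool(plan=[[[-1,0,0,0,0,0,0],[-1,0,0,0,0,0,0],[-1,0,0,0,0,0,0],[-1,0,0,0.85,0,0,0],[-1,0,0,0.85,0,0,0]]])

```text
t: 6.37
ee_pos: [572.0, 16.4, 264.1]
orientation: [0.472, -3.1, -0.002]
ft_force: [1.3, -0.4, 0.7]
width: 41.8
grasp_force: 0.0
```

Emit:
servo_tool(plan=[[[-1,0.106,-0.243,0.1,0,0,-1],[-1,0.106,-0.243,0,0,0,-1],[-1,0.106,-0.243,0,0,0,-1],[-1,0.106,-0.243,0,0,0,-1],[-1,0.106,-0.243,0,0,0,-1]]])

```text
t: 6.78
ee_pos: [594.7, -32.5, 269.5]
orientation: [-0.217, -3.134, -0.0]
ft_force: [-0.1, -0.4, -0.1]
width: 74.7
grasp_force: 0.0
```

Emit:
servo_tool(plan=[[[-1,0.106,-0.243,0,0,0,-1],[-1,0.106,-0.243,0,0,0,-1],[-1,0.106,-0.243,0,0,0,-1],[-1,0.106,-0.243,0,0,0,-1],[-1,0.106,-0.243,0,0,0,-1]]])

```text
t: 7.2
ee_pos: [615.9, -81.2, 269.3]
orientation: [-0.89, -3.012, -0.0]
ft_force: [-0.0, -0.1, -0.4]
width: 87.5
grasp_force: 0.0
```

Emit:
servo_tool(plan=[[[-1,0.106,-0.243,0,0,0,-1],[-1,0.106,-0.243,0,0,0,-1],[-1,0.106,-0.243,0,0,0,-1],[-1,0.106,-0.243,0,0,0,-1],[-1,0.106,-0.243,0,0,0,-1]]])

```text
t: 7.62
ee_pos: [637.1, -129.7, 269.2]
orientation: [-1.521, -2.748, 0.0]
ft_force: [-0.6, -0.1, 0.5]
width: 87.7
grasp_force: 0.0
```

Emit:
servo_tool(plan=[[[-1,0,0,0,0,0,-1],[-1,0,0,0,0,0,-1],[-1,0,0,0,0,0,-1],[-1,0,0,0,0,0,-1],[-1,0,0,0,0,0,-1]]])

```text
t: 8.03
ee_pos: [636.9, -129.3, 269.2]
orientation: [-2.08, -2.353, 0.001]
ft_force: [-1.1, -0.1, -0.5]
width: 87.8
grasp_force: 0.0
```

Emit:
servo_tool(plan=[[[-1,0,0,0,0,0,-1],[-1,0,0,0,0,0,-1],[-1,0,0,0,0,0,-1],[-1,0,0,0,0,0,-1],[-1,0,0,0,0,0,-1]]])

```text
t: 8.45
ee_pos: [636.9, -129.2, 269.2]
orientation: [-2.54, -1.848, 0.001]
ft_force: [0.2, 0.5, 0.7]
width: 87.6
grasp_force: 0.0
```

Emit:
servo_tool(plan=[[[-1,0,0,0,0,0,-1],[-1,0,0,0,0,0,-1],[-1,0,0,0,0,0,-1],[-1,0,0,0,0,0,-1],[-1,0,0,0,0,0,-1]]])

```text
t: 8.87
ee_pos: [636.9, -129.2, 269.2]
orientation: [-2.88, -1.254, 0.001]
ft_force: [0.9, 0.4, 0.1]
width: 87.7
grasp_force: 0.0
```

Emit:
servo_tool(plan=[[[-1,0,0,0,0,0,-1],[-1,0,0,0,0,0,-1],[-1,0,0,0,0,0,-1],[-1,0,0,0,0,0,-1],[-1,0,0,0,0,0,-1]]])

```text
t: 9.28
ee_pos: [636.9, -129.2, 269.2]
orientation: [-3.083, -0.601, 0.001]
ft_force: [-0.7, 0.2, -0.0]
width: 87.6
grasp_force: 0.0
```

Emit:
servo_tool(plan=[[[-1,0,0,0,0,0,-1],[-1,0,0,0,0,0,-1],[-1,0,0,0,0,0,-1],[-1,0,0,0,0,0,-1],[-1,0,0,0,0,0,-1]]])

```text
t: 9.7
ee_pos: [636.9, -129.2, 269.2]
orientation: [-3.14, 0.08, 0.001]
ft_force: [-0.2, -0.6, 0.4]
width: 87.7
grasp_force: 0.0
```

Emit:
servo_tool(plan=[[[-1,0,0,0,0,0,-1],[-1,0,0,0,0,0,-1],[-1,0,0,0,0,0,-1],[-1,0,0,0,0,0,-1],[-1,0,0,0,0,0,-1]]])

```text
t: 10.12
ee_pos: [636.9, -129.2, 269.2]
orientation: [-3.049, 0.758, 0.001]
ft_force: [0.4, 0.4, 0.4]
width: 87.7
grasp_force: 0.0
```

Emit:
servo_tool(plan=[[[-1,0,0,0,0,0,-1],[-1,0,0,0,0,0,-1],[-1,0,0,0,0,0,-0.68],[-1,0,0,0,0,0,0],[-1,0,0,0,0,0,0]]])

```text
t: 10.53
ee_pos: [637.0, -129.3, 269.3]
orientation: [2.943, -1.1, -0.001]
ft_force: [0.2, -0.5, 0.2]
width: 88.2
grasp_force: 0.0
```

Emit:
servo_tool(plan=[[[-1,0.02,0,-0.6,0,0,0],[-1,0,0,-0.6,0,0,0],[-1,0,0,-0.6,0,0,0],[1,0,0,0,0,0,0],[1,0,0,0,0,0,0]]])

```text
t: 10.95
ee_pos: [637.3, -129.3, 196.4]
orientation: [2.942, -1.101, -0.005]
ft_force: [-0.3, 0.2, 0.3]
width: 78.0
grasp_force: 0.0
```

Emit:
servo_tool(plan=[[[1,0,0,0,0,0,0],[1,0,0,0,0,0,0],[1,0,0,0,0,0,0],[1,0,0,0,0,0,0],[1,0,0,0,0,0,0]]])

```text
t: 11.37
ee_pos: [638.4, -129.5, 198.4]
orientation: [-2.942, 1.102, -0.002]
ft_force: [0.5, -0.8, 0.8]
width: 44.7
grasp_force: 0.0
```

Emit:
servo_tool(plan=[[[1,0,0,0,0,0,0],[1,0,0,0,0,0,0],[1,0,0,0,0,0,0],[1,0,0,0,0,0,0],[1,0,0,0,0,0,0]]])

```text
t: 11.78
ee_pos: [638.7, -128.6, 197.5]
orientation: [-2.939, 1.103, -0.002]
ft_force: [4.3, 5.8, -6.0]
width: 12.0
grasp_force: 29.9
```

Emit:
servo_tool(plan=[[[1,0,0,0,0,0,0],[1,0,0,0,0,0,0],[1,0,0,0,0,0,0]]])

```text
t: 12.03
ee_pos: [638.7, -128.5, 197.4]
orientation: [-2.94, 1.102, -0.001]
ft_force: [3.8, 3.9, -0.4]
width: 11.6
grasp_force: 30.0
```

Gripped. Turning +180° (36 rows).

Emit:
servo_tool(plan=[[[1,0,0,0,0,0,1],[1,0,0,0,0,0,1],[1,0,0,0,0,0,1],[1,0,0,0,0,0,1],[1,0,0,0,0,0,1]]])

```text
t: 12.45
ee_pos: [638.5, -128.9, 197.5]
orientation: [-3.111, 0.433, -0.001]
ft_force: [0.8, 2.9, -0.5]
width: 11.8
grasp_force: 30.0
```

Emit:
servo_tool(plan=[[[1,0,0,0,0,0,1],[1,0,0,0,0,0,1],[1,0,0,0,0,0,1],[1,0,0,0,0,0,1],[1,0,0,0,0,0,1]]])

```text
t: 12.87
ee_pos: [638.5, -129.3, 197.5]
orientation: [3.132, 0.251, 0.002]
ft_force: [1.7, 0.6, -0.1]
width: 12.0
grasp_force: 30.0
```

Emit:
servo_tool(plan=[[[1,0,0,0,0,0,1],[1,0,0,0,0,0,1],[1,0,0,0,0,0,1],[1,0,0,0,0,0,1],[1,0,0,0,0,0,1]]])

```text
t: 13.28
ee_pos: [638.6, -129.7, 197.5]
orientation: [3.002, 0.922, 0.002]
ft_force: [2.3, -1.3, -1.9]
width: 11.6
grasp_force: 30.0
```

Emit:
servo_tool(plan=[[[1,0,0,0,0,0,1],[1,0,0,0,0,0,1],[1,0,0,0,0,0,1],[1,0,0,0,0,0,1],[1,0,0,0,0,0,1]]])

```text
t: 13.7
ee_pos: [638.9, -130.0, 197.5]
orientation: [2.731, 1.549, 0.002]
ft_force: [3.8, -2.4, -2.4]
width: 11.9
grasp_force: 30.0
```

Emit:
servo_tool(plan=[[[1,0,0,0,0,0,1],[1,0,0,0,0,0,1],[1,0,0,0,0,0,1],[1,0,0,0,0,0,1],[1,0,0,0,0,0,1]]])

```text
t: 14.12
ee_pos: [639.3, -130.1, 197.5]
orientation: [2.33, 2.103, 0.003]
ft_force: [5.9, -2.9, -4.9]
width: 11.6
grasp_force: 30.0
```

Emit:
servo_tool(plan=[[[1,0,0,0,0,0,1],[1,0,0,0,0,0,1],[1,0,0,0,0,0,1],[1,0,0,0,0,0,1],[1,0,0,0,0,0,1]]])

```text
t: 14.53
ee_pos: [639.7, -130.1, 197.5]
orientation: [1.819, 2.557, 0.002]
ft_force: [6.8, -2.9, -6.3]
width: 11.7
grasp_force: 30.0
```

Emit:
servo_tool(plan=[[[1,0,0,0,0,0,1],[1,0,0,0,0,0,1],[1,0,0,0,0,0,1],[1,0,0,0,0,0,1],[1,0,0,0,0,0,1]]])

```text
t: 14.95
ee_pos: [640.0, -129.8, 197.5]
orientation: [1.222, 2.889, 0.002]
ft_force: [9.6, -1.8, -6.5]
width: 11.6
grasp_force: 30.0
```

Emit:
servo_tool(plan=[[[1,0,0,0,0,0,1],[1,0,0,0,0,0,0],[1,0,0,0,0,0,0]]])

```text
t: 15.2
ee_pos: [640.1, -129.8, 197.5]
orientation: [1.1, 2.937, 0.002]
ft_force: [9.1, -0.3, -6.4]
width: 11.5
grasp_force: 30.0
```

Emit:
servo_tool(plan=[[[-1,0,0,0,0,0,0],[-1,0,0,0,0,0,0],[-1,0,0,0,0,0,0],[-1,0,0,0.9,0,0,0],[-1,0,0,0.9,0,0,0]]])

```text
t: 15.62
ee_pos: [636.3, -129.1, 267.7]
orientation: [-1.1, -2.936, 0.002]
ft_force: [1.0, -0.3, 1.1]
width: 41.6
grasp_force: 0.0
```

Emit:
servo_tool(plan=[[[-1,-0.36,-0.157,0.2,0,0,-1],[-1,-0.36,-0.157,0,0,0,-1],[-1,-0.36,-0.157,0,0,0,-1],[-1,-0.36,-0.157,0,0,0,-1],[-1,-0.36,-0.157,0,0,0,-1]]])

```text
t: 16.03
ee_pos: [565.0, -161.0, 277.7]
orientation: [-1.719, -2.63, 0.0]
ft_force: [0.7, -0.5, -0.3]
width: 75.1
grasp_force: 0.0
```

Emit:
servo_tool(plan=[[[-1,-0.36,-0.157,0,0,0,-1],[-1,-0.36,-0.157,0,0,0,-1],[-1,-0.36,-0.157,0,0,0,-1],[-1,-0.36,-0.157,0,0,0,-1],[-1,-0.36,-0.157,0,0,0,-1]]])

```text
t: 16.45
ee_pos: [493.0, -192.4, 277.5]
orientation: [-2.247, -2.195, 0.0]
ft_force: [0.7, -0.4, 0.7]
width: 87.4
grasp_force: 0.0
```

Emit:
servo_tool(plan=[[[-1,0,0,0,0,0,-1],[-1,0,0,0,0,0,-1],[-1,0,0,0,0,0,-1],[-1,0,0,0,0,0,-1],[-1,0,0,0,0,0,-1]]])

```text
t: 16.87
ee_pos: [493.7, -192.2, 277.6]
orientation: [-2.669, -1.657, 0.0]
ft_force: [-1.0, 1.0, -0.1]
width: 87.9
grasp_force: 0.0
```

Emit:
servo_tool(plan=[[[-1,0,0,0,0,0,-1],[-1,0,0,0,0,0,-1],[-1,0,0,0,0,0,-1],[-1,0,0,0,0,0,-1],[-1,0,0,0,0,0,-1]]])

```text
t: 17.28
ee_pos: [493.7, -192.2, 277.5]
orientation: [-2.964, -1.04, 0.001]
ft_force: [-0.1, -0.6, -0.6]
width: 88.1
grasp_force: 0.0
```

Emit:
servo_tool(plan=[[[-1,0,0,0,0,0,-1],[-1,0,0,0,0,0,-1],[-1,0,0,0,0,0,-1],[-1,0,0,0,0,0,-1],[-1,0,0,0,0,0,-1]]])

```text
t: 17.7
ee_pos: [493.7, -192.2, 277.5]
orientation: [-3.119, -0.373, 0.001]
ft_force: [0.8, -0.5, 0.0]
width: 88.2
grasp_force: 0.0
```

Emit:
servo_tool(plan=[[[-1,0,0,0,0,0,-1],[-1,0,0,0,0,0,-0.58],[-1,0,0,0,0,0,0],[-1,0,0,0,0,0,0]]])

```text
t: 18.03
ee_pos: [493.8, -192.2, 277.5]
orientation: [-3.137, -0.167, 0.0]
ft_force: [0.0, 0.9, -0.3]
width: 87.8
grasp_force: 0.0
```

Emit:
servo_tool(plan=[[[-1,0,0,-0.7,0,0,0],[-1,0,0,-0.7,0,0,0],[-1,0,0,-0.6,0,0,0],[1,0,0,0,0,0,0],[1,0,0,0,0,0,0]]])

```text
t: 18.45
ee_pos: [493.4, -192.0, 196.8]
orientation: [-3.136, -0.166, 0.004]
ft_force: [0.3, 0.8, 0.4]
width: 77.6
grasp_force: 0.0
```

Emit:
servo_tool(plan=[[[1,0,0,0,0,0,0],[1,0,0,0,0,0,0],[1,0,0,0,0,0,0],[1,0,0,0,0,0,0],[1,0,0,0,0,0,0]]])

```text
t: 18.87
ee_pos: [494.4, -192.4, 198.3]
orientation: [3.137, 0.165, 0.002]
ft_force: [-0.4, -0.6, -0.5]
width: 44.6
grasp_force: 0.0
```

Emit:
servo_tool(plan=[[[1,0,0,0,0,0,0],[1,0,0,0,0,0,0],[1,0,0,0,0,0,0],[1,0,0,0,0,0,0],[1,0,0,0,0,0,0]]])

```text
t: 19.28
ee_pos: [494.1, -192.8, 197.5]
orientation: [3.136, 0.166, 0.0]
ft_force: [-3.0, -11.7, -5.2]
width: 12.0
grasp_force: 30.0
```

Emit:
servo_tool(plan=[[[1,0,0,0,0,0,0],[1,0,0,0,0,0,0],[1,0,0,0,0,0,0]]])

```text
t: 19.53
ee_pos: [494.0, -192.9, 197.5]
orientation: [3.136, 0.165, 0.0]
ft_force: [-1.3, -4.9, -0.7]
width: 12.0
grasp_force: 30.0
```

Emit:
servo_tool(plan=[[[1,0,0,0,0,0,1],[1,0,0,0,0,0,1],[1,0,0,0,0,0,1],[1,0,0,0,0,0,1],[1,0,0,0,0,0,1]]])

```text
t: 19.95
ee_pos: [494.1, -193.2, 197.5]
orientation: [3.024, 0.846, -0.0]
ft_force: [-0.5, -6.8, -1.5]
width: 12.3
grasp_force: 30.0
```

Emit:
servo_tool(plan=[[[1,0,0,0,0,0,1],[1,0,0,0,0,0,1],[1,0,0,0,0,0,1],[1,0,0,0,0,0,1],[1,0,0,0,0,0,1]]])

```text
t: 20.37
ee_pos: [494.3, -193.3, 197.5]
orientation: [2.769, 1.48, -0.0]
ft_force: [-0.1, -7.8, -2.4]
width: 12.3
grasp_force: 30.0
```

Emit:
servo_tool(plan=[[[1,0,0,0,0,0,1],[1,0,0,0,0,0,1],[1,0,0,0,0,0,1],[1,0,0,0,0,0,1],[1,0,0,0,0,0,1]]])

```text
t: 20.78
ee_pos: [494.6, -193.4, 197.5]
orientation: [2.382, 2.044, -0.0]
ft_force: [0.1, -7.1, -3.9]
width: 11.7
grasp_force: 30.0
```

Emit:
servo_tool(plan=[[[1,0,0,0,0,0,1],[1,0,0,0,0,0,1],[1,0,0,0,0,0,1],[1,0,0,0,0,0,0],[1,0,0,0,0,0,0]]])

```text
t: 21.2
ee_pos: [494.7, -193.4, 197.5]
orientation: [2.099, 2.334, -0.001]
ft_force: [1.7, -7.9, -4.4]
width: 11.9
grasp_force: 30.0
```

Emit:
servo_tool(plan=[[[-1,0,0,0,0,0,0],[-1,0,0,0,0,0,0],[-1,0,0,0,0,0,0],[-1,0,0,0.9,0,0,0],[-1,0,0,0.9,0,0,0]]])

```text
t: 21.62
ee_pos: [492.7, -191.5, 268.3]
orientation: [-2.098, -2.331, 0.003]
ft_force: [1.8, -0.2, 1.0]
width: 41.4
grasp_force: 0.0
```

Emit:
servo_tool(plan=[[[-0.45,-0.042,-0.945,0.3,0,0,-1],[-0.45,-0.042,-0.945,0,0,0,-1],[-0.45,-0.042,-0.945,0,0,0,-1],[-0.45,-0.042,-0.945,0,0,0,-1],[-0.45,-0.042,-0.945,0,0,0,-1]]])

```text
t: 22.03
ee_pos: [485.3, -382.6, 281.8]
orientation: [2.561, 1.819, 0.001]
ft_force: [0.6, 0.3, -0.1]
width: 64.0
grasp_force: 0.0
```

Emit:
servo_tool(plan=[[[-0.45,-0.042,-0.945,0,0,0,-1],[-0.45,0,0,0,0,0,-1],[-0.45,0,0,0,0,0,-1],[-0.45,0,0,0,0,0,-1],[-0.45,0,0,0,0,0,-1]]])

```text
t: 22.45
ee_pos: [483.7, -419.1, 281.1]
orientation: [-2.894, -1.22, 0.0]
ft_force: [0.5, -0.2, 0.6]
width: 63.6
grasp_force: 0.0
```

Emit:
servo_tool(plan=[[[-0.45,0,0,0,0,0,0],[-0.45,0,0,0,0,0,0]]])

```text
t: 22.62
ee_pos: [483.9, -418.8, 281.3]
orientation: [-2.89, -1.231, 0.0]
ft_force: [-1.1, -0.4, -0.3]
width: 63.2
grasp_force: 0.0
```

```bash
python3 - <<'E'
from h import *
c,im=snap('wrist','w3')
for P in [(484,-418.5,145),(563.5,-420.5,135),(502,-331,145)]: print(P,proj(c,P).round(1))
t,ti=snap('top','top1')
b=cv2.resize(ti[150:270,260:380],None,fx=2.9,fy=2.9,interpolation=cv2.INTER_CUBIC)
o=np.zeros((420,800,3),np.uint8);o[:,:450]=cv2.convertScaleAbs(im[:,60:510],alpha=1.);o[:348,450:798]=cv2.convertScaleAbs(b,alpha=1.5)
cv2.imwrite('pics/w3c.png',o)
E
```

```text
(484, -418.5, 145) [280.1 228.3]
(563.5, -420.5, 135) [366.8 148.8]
(502, -331, 145) [204.6 115.5]
```

View pics/w3c.png

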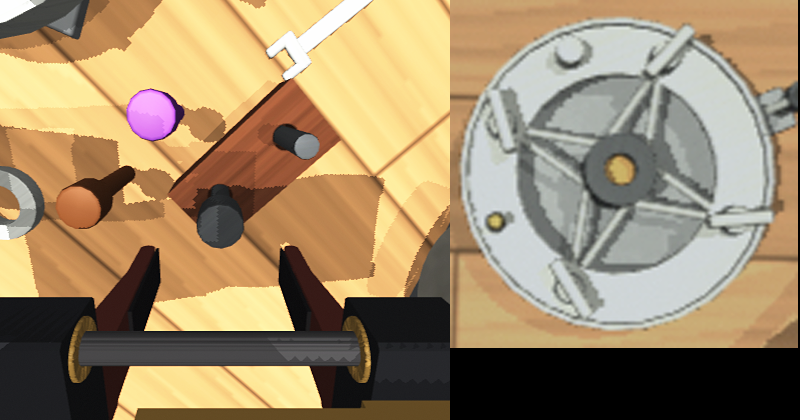

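The wrist view shows the drift's head at (280,226), predicted (280,228). The top crop shows wings 1 and 3 a quarter round, wing 2 back in line and wing 4 untouched. Gripping the drift.

Emit:
servo_tool(plan=[[[-0.45,0.02,0.02,-0.8,0,0,0],[-0.45,0,0,-0.8,0,0,0],[-0.45,0,0,-0.65,0,0,0],[-0.45,0,0,0,0,0,0],[1,0,0,0,0,0,0]]])

```text
t: 23.13
ee_pos: [484.3, -417.7, 190.5]
orientation: [-2.888, -1.228, 0.002]
ft_force: [0.1, -0.4, 0.4]
width: 60.0
grasp_force: 0.0
```

Emit:
servo_tool(plan=[[[1,0,0,0,0,0,0],[1,0,0,0,0,0,0],[1,0,0,0,0,0,0],[1,0,0,0,0,0,0],[1,0,0,0,0,0,0]]])

```text
t: 23.55
ee_pos: [485.2, -418.7, 193.0]
orientation: [2.89, 1.227, 0.002]
ft_force: [-0.8, 0.2, 5.5]
width: 33.7
grasp_force: 30.0
```

Emit:
servo_tool(plan=[[[1,0,0,0,0,0,0],[1,0,0,0,0,0,0],[1,0,0,0,0,0,0]]])

```text
t: 23.8
ee_pos: [485.2, -418.7, 193.0]
orientation: [2.89, 1.227, 0.001]
ft_force: [-0.7, 0.7, 7.1]
width: 33.4
grasp_force: 30.0
```

Emit:
servo_tool(plan=[[[1,0,0,0.4,0,0,0],[1,0,0,0.8,0,0,0],[1,0,0,0.9,0,0,0],[1,0,0,0.9,0,0,0],[1,0,0,0.9,0,0,0]]])

```text
t: 24.22
ee_pos: [484.2, -417.8, 348.6]
orientation: [-2.89, -1.227, 0.001]
ft_force: [0.9, -1.4, -3.5]
width: 33.6
grasp_force: 30.0
```

Emit:
servo_tool(plan=[[[1,0.1,0.6,0.1,0,0,0],[1,0.1375,0.9,0,0,0,0],[1,0.1375,0.9,0,0,0,0],[1,0.1375,0.9,0,0,0,0],[1,0.1375,0.9,0,0,0,0]]])

```text
t: 24.63
ee_pos: [510.2, -248.6, 351.3]
orientation: [-2.892, -1.227, 0.001]
ft_force: [0.5, 0.8, -3.8]
width: 33.5
grasp_force: 30.0
```

Emit:
servo_tool(plan=[[[1,0.1375,0.9,0,0,0,0],[1,0.1375,0.9,0,0,0,0],[1,0.1375,0.9,0,0,0,0],[1,0.1375,0.83,0,0,0,0],[1,0.04,0.5,0,0,0,0]]])

```text
t: 25.05
ee_pos: [534.2, -86.0, 351.4]
orientation: [-2.89, -1.23, -0.0]
ft_force: [0.3, -0.7, -3.5]
width: 33.5
grasp_force: 30.0
```

Emit:
servo_tool(plan=[[[1,0,0,0,0,0,0],[1,0,0,0,0,0,0],[1,0,0,0,0,0,0]]])

```text
t: 25.3
ee_pos: [534.1, -89.3, 351.4]
orientation: [2.891, 1.228, -0.001]
ft_force: [0.2, -0.4, -3.7]
width: 33.7
grasp_force: 30.0
```

```bash
python3 - <<'E'
from h import *
c,im=snap('side','s2')
o=readout.get_obs();print(o['ee_pos'],o['t'],o['width'])
e=o['ee_pos'];tip=(e[0],e[1],e[2]-183)
for P in [tip,(e[0],e[1],e[2]-110),(534.2,-88.7,135),(534.2,-88.7,155)]:print(np.round(P,1),proj(c,P).round(1))
b=cv2.resize(im[130:280,220:400],None,fx=4,fy=4,interpolation=cv2.INTER_CUBIC);cv2.imwrite('pics/s2c.png',cv2.convertScaleAbs(b,alpha=1.3))
E
```

```text
[534.11506082 -89.78674539 351.35539336] 25.35 33.61361192267983
[534.1 -89.8 168.4] [300.3 214.7]
[534.1 -89.8 241.4] [301.2 189.2]
[534.2 -88.7 135. ] [299.6 225.3]
[534.2 -88.7 155. ] [299.9 218.8]
```

View pics/s2c.png

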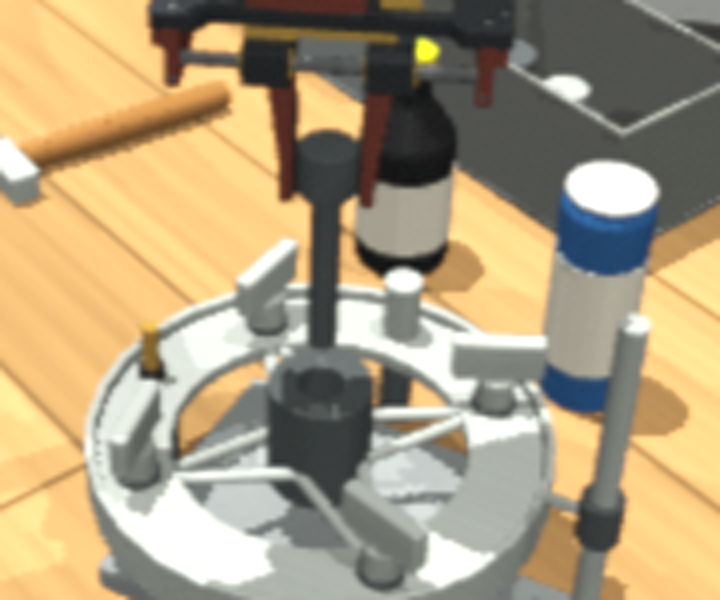

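The side crop shows the drift upright, its tip at (322,342) straight above the hub hole at (322,383), matching the projections within 1 px. Inserting.

Emit:
servo_tool(plan=[[[1,0,0.01,-0.4,0,0,0],[1,0,0,-0.4,0,0,0],[1,0,0,-0.3,0,0,0],[1,0,0,-0.2,0,0,0],[1,0,0,0,0,0,0]]])

```text
t: 25.77
ee_pos: [533.4, -89.5, 297.7]
orientation: [-2.891, -1.225, 0.004]
ft_force: [0.5, 0.1, -3.9]
width: 33.8
grasp_force: 30.0
```

Emit:
servo_tool(plan=[[[1,0,0,-0.15,0,0,0],[1,0,0,-0.15,0,0,0],[1,0,0,-0.15,0,0,0],[1,0,0,0,0,0,0]]])

```text
t: 26.1
ee_pos: [534.8, -88.9, 281.5]
orientation: [2.891, 1.227, 0.002]
ft_force: [0.3, 0.4, -3.0]
width: 33.7
grasp_force: 30.0
```

Emit:
servo_tool(plan=[[[1,0,0,-0.1,0,0,0],[1,0,0,-0.1,0,0,0],[1,0,0,-0.1,0,0,0],[1,0,0,0,0,0,0]]])

```text
t: 26.43
ee_pos: [534.8, -88.7, 269.8]
orientation: [2.891, 1.228, 0.002]
ft_force: [0.1, -0.9, -1.4]
width: 33.6
grasp_force: 30.0
```

Emit:
servo_tool(plan=[[[1,0,0,-0.1,0,0,0],[1,0,0,-0.1,0,0,0],[1,0,0,-0.1,0,0,0]]])

```text
t: 26.68
ee_pos: [535.0, -88.7, 258.4]
orientation: [2.891, 1.227, 0.003]
ft_force: [-1.8, 0.1, 7.7]
width: 33.7
grasp_force: 30.0
```

Emit:
servo_tool(plan=[[[1,0,0,-0.1,0,0,0],[1,0,0,-0.1,0,0,0],[1,0,0,-0.1,0,0,0]]])

```text
t: 26.93
ee_pos: [535.0, -88.7, 246.3]
orientation: [2.891, 1.227, 0.002]
ft_force: [-0.6, -0.3, 6.3]
width: 33.8
grasp_force: 30.0
```

Emit:
servo_tool(plan=[[[1,0,0,-0.1,0,0,0],[1,0,0,-0.05,0,0,0],[1,0,0,0,0,0,0]]])

```text
t: 27.18
ee_pos: [534.9, -88.8, 240.1]
orientation: [2.891, 1.227, 0.002]
ft_force: [-0.7, -0.3, 3.5]
width: 34.0
grasp_force: 30.0
```

Emit:
servo_tool(plan=[[[1,0,0,-0.08,0,0,0],[1,0,0,-0.08,0,0,0],[1,0,0,0,0,0,0]]])

```text
t: 27.43
ee_pos: [537.9, -88.9, 237.9]
orientation: [2.888, 1.226, 0.013]
ft_force: [-2.6, 3.4, 33.0]
width: 34.1
grasp_force: 30.0
```

```bash
python3 - <<'E'
from h import *
c,im=snap('side','s3')
o=readout.get_obs();print(o['ee_pos'],o['ft_force'])
e=np.array(o['ee_pos'])
for z in (183,78,48): print(z,proj(c,e-[0,0,z]).round(1))
b=cv2.resize(im[150:270,240:380],None,fx=5,fy=5,interpolation=cv2.INTER_CUBIC);cv2.imwrite('pics/s3c.png',cv2.convertScaleAbs(b,alpha=1.5))
E
```

```text
[537.76425397 -88.89417307 237.90059101] [-3.20514797  3.81750113 32.1587186 ]
183 [300.  249.1]
78 [301.2 216.6]
48 [301.5 206.6]
```

View pics/s3c.png

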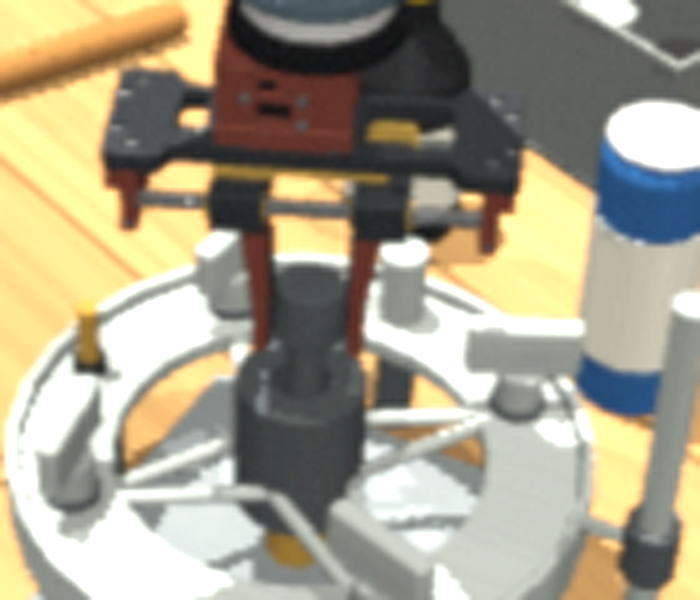

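The arm hit a hard stop at TCP z = 238 with 33 N, as expected, and the crop shows the brass bush clear below the hub at (287,545). Relieving the force and releasing.

Emit:
servo_tool(plan=[[[1,0,0,0.07,0,0,0],[1,0,0,0,0,0,0],[0.1,0,0,0,0,0,0],[-0.2,0,0,0,0,0,0],[-0.4,0,0,0,0,0,0]]])

```text
t: 27.9
ee_pos: [534.1, -88.6, 235.5]
orientation: [-2.891, -1.228, 0.001]
ft_force: [0.8, -0.4, -0.9]
width: 49.4
grasp_force: 0.0
```

Emit:
servo_tool(plan=[[[-0.4,0,0,0,0,0,0],[-0.4,0,0,0,0,0,0],[-0.4,0,0,0.4,0,0,0],[-0.4,0,0,0.8,0,0,0],[-0.4,0,0,0.9,0,0,0]]])

```text
t: 28.32
ee_pos: [533.1, -88.4, 318.8]
orientation: [-2.889, -1.227, 0.007]
ft_force: [0.6, -0.2, -0.9]
width: 61.5
grasp_force: 0.0
```

Emit:
servo_tool(plan=[[[-0.4,0,0,0.9,0,0,0],[-0.4,0,0,0.5,0,0,0],[-0.4,0,0,0,0,0,0],[-0.4,0,0,0,0,0,0],[-0.4,0,0,0,0,0,0]]])

```text
t: 28.73
ee_pos: [533.7, -88.5, 374.6]
orientation: [-2.891, -1.227, 0.003]
ft_force: [-0.6, -0.2, 0.6]
width: 61.4
grasp_force: 0.0
```

```bash
python3 - <<'E'
from h import *
c,im=snap('side','s4')
b=cv2.resize(im[110:270,220:400],None,fx=3,fy=3,interpolation=cv2.INTER_CUBIC);cv2.imwrite('pics/s4c.png',cv2.convertScaleAbs(b,alpha=1.4))
print(readout.get_obs()['t'],proj(c,(534.2,-88.7,192)),proj(c,(534.2,-88.7,162)))
E
```

```text
28.7833 [300.28100497 206.4151202 ] [299.94092787 216.51969213]
```

View pics/s4c.png

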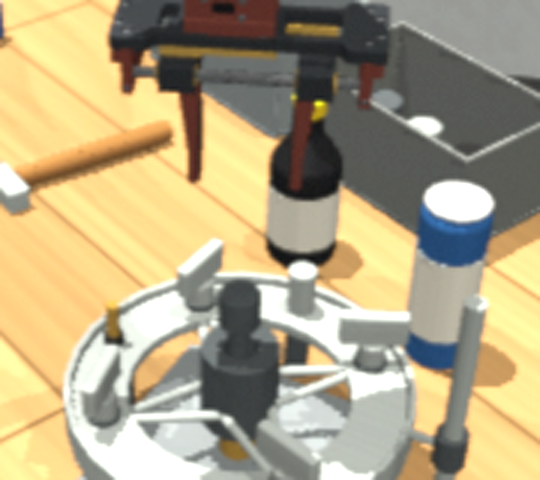

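The drift stands upright in the hub, with its head top at (240,293) where it is predicted. The bush is below the hub and the gripper is clear. Handing in.

```bash
python3 -c "
from workcell import close_job
print(close_job())"
```

```text
the job is handed in; nothing more can be done
None
```

I handed the job in after about 29 s of robot time: nipples 1 to 3 are backed off by 1, 2 and 1 quarter turns, nipple 4 was not touched, the bush is driven down onto the base plate, and the released drift stands in the hub; the judge's verdict was not shown.

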